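# Set out the bottle from the back of a tilt bin

### The job

The steel tray on the left is being set out for the next visitor and still lacks the small amber bottle with the screw cap, which stands at the back of one of the three tilt bins, under the hood. Tip that bin forward by its hand-grip, lift the bottle out and stand it gently upright on the free part of the tray's floor, then swing the bin fully shut again. Leave the other bins and everything else as they are.

Things in the scene. Friction and masses are not known exactly. Their poses are not given: they have to be found in the camera images.
- tilt_unit: Fixed white tilt-bin unit on a beech board whose top is at z = 34 mm; 396 mm wide (y), 146 deep (x), 158 high, three grey bins, 128 mm apart. Origin: bottom of its front, in the middle; x points into the unit, away from the robot, y left, z up; offsets below: this frame. Each bin turns on a pivot along y at x = 12, z = 22 mm. Panels between bins slope from 64 mm high in front to the hood
- hood_edge (a point): middle of the front edge of the unit's hood (x = 65, z = 154 mm). The hood is a fixed roof, its top at 158 mm, over everything deeper than this edge; in front of it the bins are open at the top
- bin_left (a joint): tilt of the left bin (at +y of the unit): 0 shut, 0.70 rad tipped fully forward against its stop, its top towards the robot. The pivot is stiff: the bin stays at any angle where it is left, and takes about 2 to 7 N at the hand-grip to move. Shut, its hand-grip leans a little out over the front wall
- bin_mid (a joint): tilt of the middle bin, likewise
- bin_right (a joint): tilt of the right bin, likewise
- bin_left_grip (a point): middle of the left bin's hand-grip: a round bar 12 mm thick, along y, 82 mm free between its posts, over the bin's front wall (x = -8, z = 117 mm when shut; 37 mm free below it and free on both sides, so it can be pinched from above). It moves with the bin about the pivot; the point's axes are the bin's own
- bin_mid_grip (a point): the same on the middle bin
- bin_right_grip (a point): the same on the right bin
- bin_left_well (a point): centre of the floor of the left bin's back well (x = 84, z = 16 mm when shut; moves with the bin). The well is 49 mm deep (x) and 118 mm wide (y), between a divider 46 mm high in front, a back wall 48 mm high and side walls 3 mm thick, 50 mm high here. In front of the divider is a front well with a loose tube and the front wall, 80 mm high at x = 0
- bin_mid_well (a point): the same of the middle bin
- bin_right_well (a point): the same of the right bin
- bottle_centre (a point): centre (half-way up) of the loose amber bottle with a screw cap: 84 mm high, body 37 mm across from the foot to 55 mm up, cap 24 mm across over the top 14 mm, 60 to 120 g; z along its axis to the cap. It stands in one bin's back well; as the bin tips it slips and leans on the divider, up to 0.2 rad more than the bin; at full tilt it is clear of the hood and can be gripped along the unit's y
- carton_centre (a point): centre of a loose small flat carton, 112 x 62 x 21 mm, that stands on its long edge at the back of another bin; to stay there
- spare_tube_centre (a point): centre of a loose sample tube, 87 mm long, 17 mm thick, that lies at the back of the remaining bin; to stay there
- tray: fixed steel tray on the same board, 260 mm (x) by 180 mm (y), rim 23 mm high, floor 3 mm thick; origin at the centre of its underside, x along the long side, away from the robot. Its free part is the near half, beside the pouch
- cup_centre (a point): centre of the loose specimen cup that stands in the far part of the tray: 66 mm across, 75 mm high
- pouch_centre (a point): centre of the loose swab pouch that lies along the tray's left (+y) side: 185 mm long (along the tray's x), 34 mm wide, 6 mm thick
- timer_centre (a point): centre of a small loose countdown timer lying on the board in front of the tilt unit, 58 x 66 x 19 mm; a bystander
- pen_centre (a point): middle of a loose pen lying on the board in front of the tilt unit, 138 mm long, 12 mm thick; a bystander
- spray: loose spray bottle, 43 mm across, 129 mm high, behind the tray; origin at its foot; a bystander

How it is judged (in metres and radians):
On the way, in this order (a step that is already met when the one before it is completed fails the run):
1. the bin that holds the bottle is tipped forward by more than 0.5 rad with the bottle still in it (x of bottle_centre in the frame of tilt_unit above -0.01 m and z of bottle_centre in the frame of tilt_unit below 0.12 m and ((value of joint bin_left above 0.5 rad and y of bottle_centre in the frame of tilt_unit above 0.066 m) or (value of joint bin_mid above 0.5 rad and y of bottle_centre in the frame of tilt_unit between -0.062 and 0.062 m) or (value of joint bin_right above 0.5 rad and y of bottle_centre in the frame of tilt_unit below -0.066 m))), for 0.2 s.
2. the bottle stands upright and released on the tray's floor (x of bottle_centre in the frame of tray between -0.112 and 0.112 m and y of bottle_centre in the frame of tray between -0.072 and 0.072 m and z of bottle_centre in the frame of tray below 0.049 m and angle between bottle_centre's own z axis and vertical below 0.1 rad and contact force between bottle and the fingers below 0.05 N), for 0.2 s.
At the end, for the whole second after the job is handed in: The amber bottle stands upright (within 0.1 rad) and still on the tray's floor, inside the rim; all three bins are shut (within 0.06 rad); the carton and the spare tube are still at the back of their bins, and cup and pouch (within 25 mm) and the bystanders (within 40 mm) are where they were (x of bottle_centre in the frame of tray between -0.112 and 0.112 m and y of bottle_centre in the frame of tray between -0.072 and 0.072 m and z of bottle_centre in the frame of tray below 0.049 m and angle between bottle_centre's own z axis and vertical below 0.1 rad and value of joint each of bin_left, bin_mid, bin_right below 0.06 rad and linear speed of bottle below 0.02 m/s); the robot touches nothing.
It fails at once if the bottle is dropped or flung (faster than 0.5 m/s while not held) (linear speed of bottle above 0.5 m/s and contact force between bottle and the fingers below 0.05 N).
It fails at once if another bin's contents are disturbed: the carton or the spare tube moves by more than 35 mm (distance of any of carton_centre, spare_tube_centre from where it was at the start of the episode above 0.035 m).
It fails at once if the cup or the pouch in the tray is moved by more than 25 mm, or the cup tips over (distance of any of cup_centre, pouch_centre from where it was at the start of the episode above 0.025 m or angle between cup_centre's own z axis and vertical above 0.4 rad).
It fails at once if a bystander (timer, pen, spray bottle) is moved by more than 40 mm (distance of any of timer_centre, pen_centre, spray from where it was at the start of the episode above 0.04 m).
It also fails if it takes over 70 s, if anything falls off the work surface, if the arm or the gripper's body presses on something with over 40 N, if the wrist force passes 120 N, or if a joint passes its speed limit or range.

### The arm

A 7-joint arm with a two-finger parallel gripper is mounted at the origin on the work surface; the furniture and walls round the work are solid. World frame = base frame: x ahead of the robot, y to its left, z up, the work surface at z = 0. Lengths are in mm, angles in rad, forces in N, time in s.
With the tool pointing down it reaches from about 350 to 900 mm from the base axis. Payload 19.9 kg.
Tool frame: the origin (TCP) lies between the finger pads; the fingertips stand 17 mm ahead of it and the grasp point (between the pads) lies 2 mm behind it; z points along the fingers, y is the line along which they close (so a half turn about z gives the same grasp; the last joint's range is limited). The gripper opens to 94 mm and grips with 3 to 60 N. Pads are 16 mm wide; open, the fingers measure 119 mm over their backs; the gripper's body (75 mm by 177 mm) begins 78 mm behind the grasp point.
Start: joints at [1.198, 0.417, -0.01, 1.614, 0.005, 1.111, -0.053], TCP at [203.585, -590.892, 222.425] pointing down, gripper open.
Joint ranges: [-2.81, 2.81], [-0.39, 2.02], [-1.27, 1.25], [0.06, 2.57], [-1.19, 4.33], [0.19, 2], [-2.82, 2.82]. Speed limits (rad/s): [1.89, 1.89, 2.39, 2.39, 3.01, 3.01, 3.01].

### API

Orientations are given as a unit quaternion [w, x, y, z].
In Python, from bench import get_state, grab_frame, calibration, ticket gives the robot as it stands. The module is installed in compiled form; this text tells all that it offers.
- The arm moves only by the tool play_rows, never from a script. Its argument "moves" is a list of rows, each a list of 3 entries, a list of its own where there are three numbers: the shift along the tool's x, y, z in cm, then the turn about the tool's z in units of 5 degrees (1.0 is 5 degrees), then the opening in per cent of the stroke, from 0 (shut) to 100 (fully open). In form: [[[tx, ty, tz], spin, claw], ...]. A call has 1 to 20 rows; each row is the pose to reach, as a shift and turn from the pose commanded when the call began, along the tool's axes at that moment; what a row does not reach only later rows make up. A row lasts 1/12 s, in which the tool goes at most 41.7 mm and 7.16 degrees, less where a joint would pass 70% of its speed; a pose out of reach is approached as far as the arm can. A call with a gripper value outside its range is refused whole. The fingers move at their own pace and stop on an object; "force" is the grip in N (left out, the last holds). Time passes only in rows, so rows that repeat a pose let the fingers close. It gives the time, the measured TCP pose, the force, the opening and the grip force at its end, in the units of the state.
- get_state(): the state, without advancing time (a new reading comes with each control period).
- grab_frame(name): name is "scene" or "top" or "wrist"; returns the picture (480x640x3 uint8, red, green, blue); there is no depth.
- calibration(name): a dict with "K" (3x3 intrinsics, pixels), "world_to_cam" (4x4, takes a point from world to camera coordinates). Camera axes: x right, y down, z forward; pixel columns grow to the right and rows downward; lengths in mm; the calibration is good to about 2 mm. A picture is of the moment at which its call begins: read the wrist's pose just before it. calibration takes no time and is no camera call; for the wrist camera it gives the pose at the moment of the call.
- ticket.sign_off(): hands the job in; it is judged then, once.
The state is a dict: "time": time; "joint_positions": joint angles; "qd": joint speeds; "joint_torque": joint torques, N m; "ee_pos": TCP position; "ee_rot": TCP orientation; "ft_force": force on the tool from outside, world axes, zero at the start; "wrist_torque": the same for the moment, N m; "grip_width": finger opening in mm; "gripper_force": force on a finger pad.
Only numpy, scipy, OpenCV 4.12 (cv2) and the standard library are available. Lean on these libraries where they do the work, as an engineer would, in place of code of your own. Each camera call takes 0.05 s, during which the arm holds its last target. There are 200 camera calls.

## Working session

There is one attempt and no reset: what is moved stays moved. The work goes in short steps, Python scripts to look and compute and a tool call to move; the robot and the scene stay as the last step left them, time stands still between calls to the robot, and variables do not carry over. Pictures are saved under pics/ and viewed, at most 13 in all, crops included, and the job is handed in when it is done.

Besides the shell and the picture viewer there is one more tool, called after "Emit:" by a JSON object that holds its "fn" and its "kwargs", one argument or row to a line. play_rows: Moves the arm, as the interface text tells. Its arguments: {"type":"object","properties":{"moves":{"type":"array"},"force":{"type":"number"}},"required":["moves"]}

```bash
mkdir -p pics; python3 - <<'E'
from bench import *
import cv2,numpy as np
print(get_state())
for n in("scene","top"):
    f=grab_frame(n);cv2.imwrite(f"pics/{n}0.png",f[:,:,::-1]);c=calibration(n);print(n,np.round(c["K"],1).tolist(),np.round(c["world_to_cam"],4).tolist())
E
```

```text
{'time': 0.0, 'joint_positions': array([ 1.19747536,  0.41797571, -0.0103161 ,  1.6141962 ,  0.00472687,
        1.11068463, -0.05299585]), 'qd': array([ 0.00143845, -0.00084125,  0.00068773,  0.00100417, -0.00093269,
       -0.00024254,  0.00025865]), 'joint_torque': array([-4.74916396e-04, -8.51244235e+01,  6.39082119e-01, -4.25993407e+01,
       -4.87722829e-02,  1.86237122e-02,  1.18116336e-04]), 'ee_pos': array([ 203.47296051, -590.56429711,  221.8148801 ]), 'ee_rot': array([-6.00176131e-04,  9.86265200e-01,  1.65168307e-01, -1.56748918e-04]), 'ft_force': array([-0.26246103, -0.4573161 , -0.56232054]), 'wrist_torque': array([ 0.00685182,  0.03715418, -0.01338247]), 'gripper_force': 0.0, 'grip_width': 93.86697695897305}
scene [[606.6, 0.0, 334.5], [0.0, 606.6, 234.6], [0.0, 0.0, 1.0]] [[0.8362, -0.5484, 0.0035, -459.0123], [-0.3792, -0.5827, -0.7188, 323.2114], [0.3962, 0.5997, -0.6952, 1265.9485], [0.0, 0.0, 0.0, 1.0]]
top [[470.8, 0.0, 327.0], [0.0, 470.8, 240.4], [0.0, 0.0, 1.0]] [[0.0277, -0.9996, 0.0082, 3.1793], [-0.994, -0.0284, -0.1058, 582.2174], [0.106, -0.0053, -0.9944, 1017.1627], [0.0, 0.0, 0.0, 1.0]]
```

View pics/scene0.png

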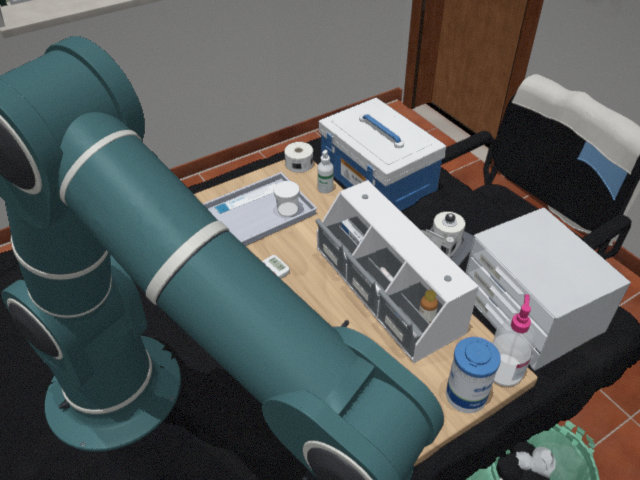

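View pics/top0.png

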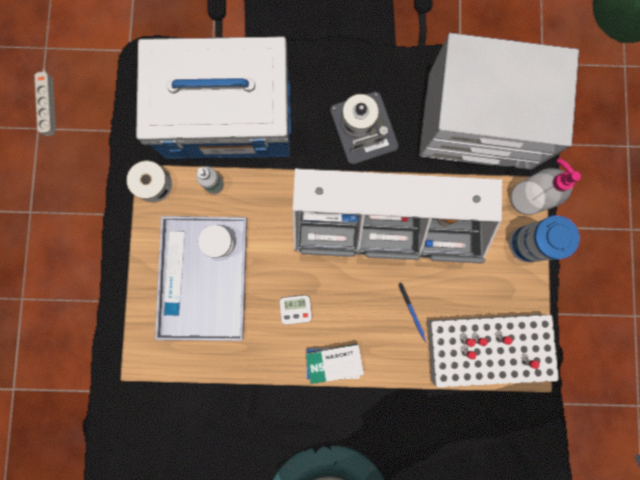

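The scene view shows the amber bottle at (428,300) in the unit's right-hand bin, with its brown edge at (447,220) in the top view. In the top view the hood spans about (296,171) to (500,219) and the tray (157,217) to (245,340). The timer is at (296,309) and the pen at (412,312).

```bash
cat > h.py <<'E'
from bench import *
import cv2,numpy as np
def ray(n,uv,z,c=None):
    c=c or calibration(n);K=np.array(c["K"]);T=np.array(c["world_to_cam"])
    R=T[:3,:3];o=-R.T@T[:3,3];d=R.T@np.linalg.inv(K)@np.r_[uv,1.]
    return o+d*(z-o[2])/d[2]
def proj(n,p,c=None):
    c=c or calibration(n);T=np.array(c["world_to_cam"]);q=np.array(c["K"])@(T[:3,:3]@p+T[:3,3]);return q[:2]/q[2]
E
python3 - <<'E'
from h import *
f=cv2.imread("pics/top0.png")
g=f[160:275,285:510];cv2.imwrite("pics/crop1.png",cv2.resize(g,None,fx=3.5,fy=3.5,interpolation=cv2.INTER_CUBIC))
hsv=cv2.cvtColor(f,cv2.COLOR_BGR2HSV)
m=((hsv[...,2]>205)&(hsv[...,1]<25)).astype(np.uint8);m[:165]=0;m[235:]=0;m[:,:285]=0;m[:,508:]=0
m=cv2.morphologyEx(m,cv2.MORPH_OPEN,np.ones((9,9)))
c=max(cv2.findContours(m,0,2)[0],key=cv2.contourArea);b=cv2.boxPoints(cv2.minAreaRect(c))
print("hood",b.tolist());P=[ray("top",p,192) for p in b];print(np.round(P))
for uv in[(161,219),(244,218),(243,338),(157,338)]:print("tray",uv,np.round(ray("top",uv,57)))
m=((hsv[...,2]<75)).astype(np.uint8);
E
```

```text
hood [[293.1286926269531, 210.07798767089844], [295.2259826660156, 168.97071838378906], [502.0142517089844, 179.52113342285156], [499.9169616699219, 220.62840270996094]]
[[ 621.   86.  192.]
 [ 700.   85.  192.]
 [ 691. -311.  192.]
 [ 612. -306.  192.]]
tray (161, 219) [615. 382.  57.]
tray (244, 218) [623. 202.  57.]
tray (243, 338) [366. 192.  57.]
tray (157, 338) [361. 374.  57.]
```

View pics/crop1.png

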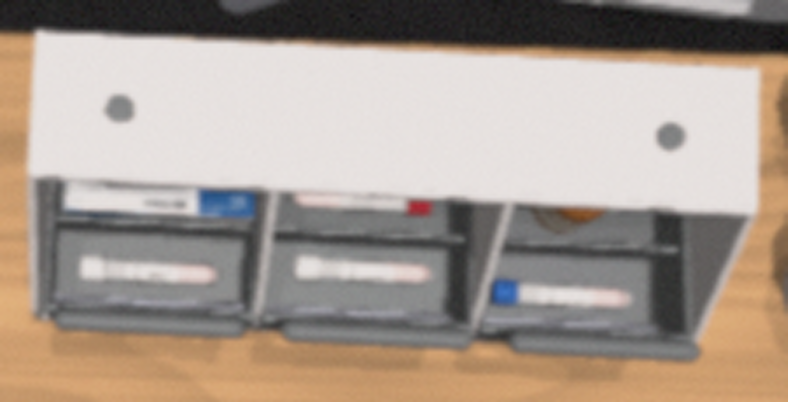

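Hood width 396 mm and depth about 80 mm match the given sizes. The bottle is in bin_right. I'll check the grip position against its pixels and compute the first move.

```bash
cat >> h.py <<'E'
X=np.array([.99974,-.023,0]);Y=np.array([.023,.99974,0]);O=np.array([551.5,-108.5,34])
def U(x,y,z): return O+x*X+y*Y+np.array([0,0,z])
def inU(p): d=np.asarray(p)-O; return np.array([d@X,d@Y,d[2]])
def yaw():
    w,x,y,z=get_state()["ee_rot"];return 2*np.arctan2(y,x)
def go(p,psi=None):
    s=get_state();a=yaw();d=np.asarray(p)-s["ee_pos"]
    t=[np.cos(a)*d[0]+np.sin(a)*d[1],np.sin(a)*d[0]-np.cos(a)*d[1],-d[2]]
    sp=0 if psi is None else -np.degrees((psi-a+np.pi)%(2*np.pi)-np.pi)/5
    print("t",s["time"],"tool cm",np.round(np.array(t)/10,2),"spin",np.round(sp,2),"yaw",round(a,4),"at unit",np.round(inU(s["ee_pos"]),1))
E
python3 - <<'E'
from h import *
for y in(128,0,-128):print(y,np.round(U(-8,y,117)),np.round(proj("top",U(-8,y,117)),1))
print("bar seen",np.round(inU(ray("top",(458.1,258.6),151)),1))
print("canister",ray("top",(557,238),180),"rack",ray("top",(432,330),60),ray("top",(555,380),60))
go(U(-8,-128,240),1.548)
E
```

```text
128 [546.  20. 151.] [327.  251.8]
0 [ 544. -108.  151.] [392.  255.2]
-128 [ 541. -236.  151.] [457.  258.5]
bar seen [  -8.1 -130.1  117. ]
canister [ 583.12454628 -420.08515846  180.        ] rack [ 393.70041893 -208.59618138   60.        ] [ 296.91080101 -468.40313836   60.        ]
t 0.1 tool cm [ 43.41 -22.52  -5.21] spin -13.94 yaw 0.3318 at unit [-336.8 -490.   187.9]
```

Emit:
{"fn": "play_rows", "kwargs": {
  "moves": [
    [[0,0,-4],0,100],
    [[5,-2,-8],0,100],
    [[8,-4,-12],-1,100],
    [[12,-6,-13],-2,100],
    [[15,-8,-13],-3,100],
    [[19,-10,-13],-4.4,100],
    [[22.5,-11.5,-13],-5.8,100],
    [[26,-13.5,-13],-7.2,100],
    [[30,-15.5,-13],-8.6,100],
    [[34,-17.5,-13],-10,90],
    [[37,-19,-12],-11.4,75],
    [[40.5,-21,-10],-12.8,60],
    [[43.4,-22.5,-7.5],-13.94,50],
    [[43.4,-22.5,-5.2],-13.94,50],
    [[43.4,-22.5,-5.2],-13.94,50],
    [[43.4,-22.5,-5.2],-13.94,50],
    [[43.4,-22.5,-5.2],-13.94,50]
  ]
}}

```text
time: 1.52
ee_pos: [540.4, -237.5, 274.8]
ee_rot: [-0.0, 0.715, 0.699, -0.0]
ft_force: [0.5, 0.1, 0.1]
grip_width: 47.7
gripper_force: 0.0
```

```bash
python3 - <<'E'
from h import *
go(U(-8,-128,120),1.548)
c=calibration("wrist");f=grab_frame("wrist");cv2.imwrite("pics/w1.png",f[:,:,::-1])
for y in(-169,-128,-87):print(np.round(proj("wrist",U(-8,y,117),c)))
print(get_state()["grip_width"])
E
```

```text
t 1.5167 tool cm [ 0.13  0.02 12.08] spin -0.01 yaw 1.5475 at unit [  -8.2 -129.3  240.8]
[314. 294.]
[314. 241.]
[314. 183.]
47.7294981712475
```

View pics/w1.png

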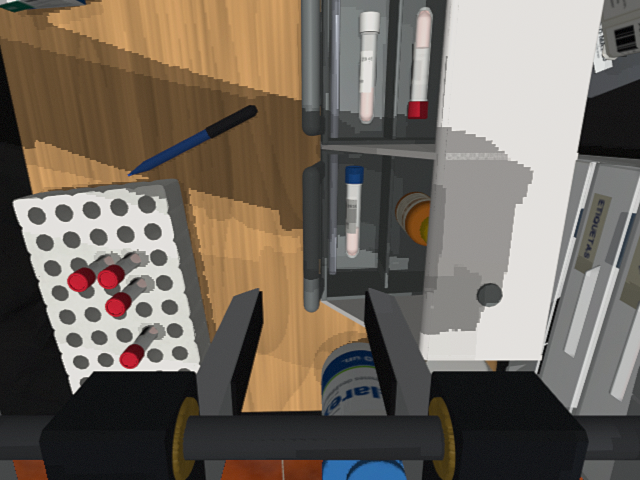

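The wrist view shows the right grip bar at (311,238), against (314,241) predicted. The bottle is at (415,218), about 15 mm to +y of the bin's middle. I'll descend and pinch the bar.

Emit:
{"fn": "play_rows", "kwargs": {
  "moves": [
    [[0.1,-0.1,3.5],0,50],
    [[0.1,-0.1,7],0,50],
    [[0.1,-0.1,10],0,50],
    [[0.1,-0.1,12.2],0,50],
    [[0.1,-0.1,12.2],0,50],
    [[0.1,-0.1,12.2],0,50],
    [[0.1,-0.1,12.2],0,5],
    [[0.1,-0.1,12.2],0,5],
    [[0.1,-0.1,12.2],0,5],
    [[0.1,-0.1,12.2],0,5],
    [[0.1,-0.1,12.2],0,5],
    [[0.1,-0.1,12.2],0,5]
  ],
  "force": 15
}}

```text
time: 2.57
ee_pos: [538.8, -235.9, 152.6]
ee_rot: [-0.001, 0.715, 0.699, -0.001]
ft_force: [-7.2, 1.1, 11.1]
grip_width: 11.2
gripper_force: 15.0
```

```bash
python3 - <<'E'
from h import *
go(U(-8,-128,120),1.548)
print(get_state()["ft_force"],get_state()["grip_width"])
for th in np.arange(0.05,.68,.05):
    a=th+.2075;print(round(th,2),np.round([0,(-97.1*np.sin(a)+20)/10,(95-97.1*np.cos(a))/10],2))
E
```

```text
t 2.5667 tool cm [-0.04  0.18 -0.14] spin 0.0 yaw 1.548 at unit [  -9.8 -127.6  118.6]
[-7.18763511  1.13961148 11.10665992] 11.228649740929718
0.05 [ 0.   -0.47  0.11]
0.1 [ 0.   -0.94  0.25]
0.15 [ 0.  -1.4  0.4]
0.2 [ 0.   -1.85  0.59]
0.25 [ 0.   -2.29  0.79]
0.3 [ 0.   -2.72  1.01]
0.35 [ 0.   -3.14  1.26]
0.4 [ 0.   -3.54  1.53]
0.45 [ 0.   -3.93  1.81]
0.5 [ 0.   -4.31  2.12]
0.55 [ 0.   -4.67  2.45]
0.6 [ 0.   -5.02  2.79]
0.65 [ 0.   -5.34  3.15]
```

Emit:
{"fn": "play_rows", "kwargs": {
  "moves": [
    [[0,-0.3,0.06],0,5],
    [[0,-0.6,0.15],0,5],
    [[0,-0.94,0.25],0,5],
    [[0,-1.25,0.35],0,5],
    [[0,-1.55,0.47],0,5],
    [[0,-1.85,0.59],0,5],
    [[0,-2.15,0.73],0,5],
    [[0,-2.45,0.87],0,5],
    [[0,-2.72,1.01],0,5],
    [[0,-3.0,1.18],0,5],
    [[0,-3.27,1.35],0,5],
    [[0,-3.54,1.53],0,5],
    [[0,-3.8,1.72],0,5],
    [[0,-4.06,1.92],0,5],
    [[0,-4.31,2.12],0,5],
    [[0,-4.55,2.34],0,5],
    [[0,-4.79,2.56],0,5],
    [[0,-5.02,2.79],0,5],
    [[0,-5.15,2.92],0,5],
    [[0,-5.15,2.92],0,5]
  ]
}}

```text
time: 4.23
ee_pos: [487.6, -234.5, 122.8]
ee_rot: [-0.0, 0.715, 0.699, -0.0]
ft_force: [3.3, 1.0, -3.3]
grip_width: 11.5
gripper_force: 15.0
```

```bash
python3 - <<'E'
from h import *
s=get_state();p=inU(s["ee_pos"]);print(p,s["ft_force"],s["grip_width"])
r=p-np.array([12,0,24]);print("tilt",np.arctan2(-r[0],r[2])-.2075,"r",np.hypot(r[0],r[2]))
E
```

```text
[ -61.02550606 -127.48214186   88.76453159] [ 3.3067106   0.96107727 -3.34438733] 11.535672119399674
tilt 0.6377798365891811 r 97.6072184173953
```

Emit:
{"fn": "play_rows", "kwargs": {
  "moves": [
    [[0,0,0],0,30],
    [[0,0,0],0,30],
    [[0,0,0],0,30],
    [[0,0,-2],0,30],
    [[0,0,-6],0,30],
    [[0,0,-10],0,30],
    [[0,3,-14],0,50],
    [[-1,6,-17],0,70],
    [[-1,7,-17],0,70],
    [[-1,7,-17],0,70],
    [[-1,7,-17],0,70],
    [[-1,7,-17],0,70]
  ]
}}

```text
time: 5.23
ee_pos: [556.9, -246.0, 292.2]
ee_rot: [-0.001, 0.715, 0.699, -0.0]
ft_force: [0.5, 0.0, -0.2]
grip_width: 63.8
gripper_force: 0.0
```

```bash
python3 - <<'E'
from h import *
go(U(0,-128,240))
c=calibration("wrist");f=grab_frame("wrist");cv2.imwrite("pics/w2.png",f[:,:,::-1])
f=grab_frame("scene")[:,:,::-1];cv2.imwrite("pics/s2.png",f)
f=grab_frame("top")[:,:,::-1];cv2.imwrite("pics/t2.png",f)
import json;json.dump({k:np.array(v).tolist() for k,v in c.items()},open("w2.json","w"))
E
```

```text
t 5.2333 tool cm [ 0.94 -0.86  1.82] spin 0 yaw 1.5483 at unit [   8.6 -137.4  258.2]
```

View pics/w2.png

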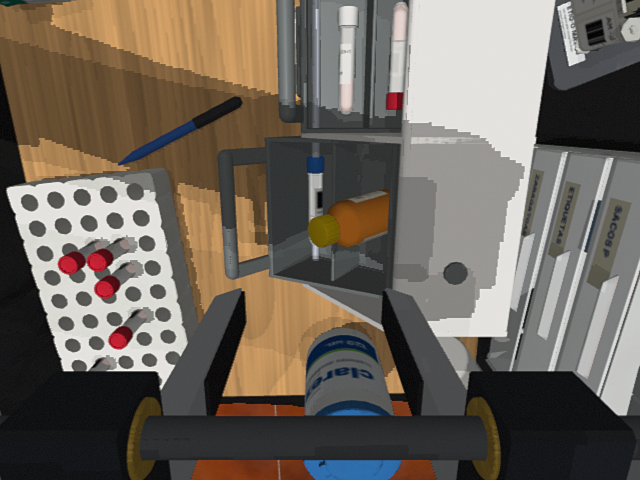

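The wrist view shows the bottle leaning out from under the hood: cap at (323,231), orange body running to (388,212). The right bin is tipped. I'll triangulate the cap with the scene and top views.

```bash
python3 - <<'E'
from h import *
import json
w=json.load(open("w2.json"))
for n,c in(("w2",w),("s2",calibration("scene")),("t2",calibration("top"))):
    h=cv2.cvtColor(cv2.imread(f"pics/{n}.png"),cv2.COLOR_BGR2HSV)
    for nm,lo,hi in(("cap",(21,150,90),(32,255,255)),("body",(8,170,90),(20,255,255))):
        m=cv2.morphologyEx(cv2.inRange(h,lo,hi),cv2.MORPH_OPEN,np.ones((3,3)))
        k,_,st,ce=cv2.connectedComponentsWithStats(m)
        ok=[i for i in range(1,k) if st[i,4]>15 and (n=="w2" or abs(ce[i]-proj({"s2":"scene","t2":"top"}[n],U(15,-120,100))).max()<35)]
        for i in ok:
            print(n,nm,st[i].tolist(),np.round(ce[i],1),[np.round(inU(ray("x",ce[i],34+z,c)),1).tolist() for z in(95,110,125)])
E
```

```text
w2 cap [308, 215, 32, 32, 797] [323.7 230.2] [[16.6, -138.7, 95.0], [16.3, -134.7, 110.0], [15.9, -130.8, 125.0]]
w2 cap [128, 450, 4, 10, 37] [129.4 454.5] [[-168.2, -361.0, 95.0], [-160.0, -346.8, 110.0], [-151.9, -332.6, 125.0]]
w2 cap [494, 466, 4, 8, 28] [495.4 469.4] [[184.9, -378.4, 95.0], [176.7, -363.3, 110.0], [168.6, -348.3, 125.0]]
w2 body [331, 195, 58, 52, 2030] [360.8 219.4] [[46.2, -129.7, 95.0], [44.5, -126.2, 110.0], [42.8, -122.6, 125.0]]
w2 body [392, 401, 19, 15, 239] [400.9 408.2] [[89.0, -308.2, 95.0], [85.3, -296.4, 110.0], [81.6, -284.6, 125.0]]
w2 body [217, 403, 57, 13, 682] [245.3 409.5] [[-54.6, -309.7, 95.0], [-51.7, -297.9, 110.0], [-48.7, -286.0, 125.0]]
w2 body [277, 405, 27, 11, 280] [289.5 410.3] [[-13.8, -310.6, 95.0], [-12.7, -298.7, 110.0], [-11.7, -286.8, 125.0]]
w2 body [192, 460, 86, 20, 1646] [235.4 469.7] [[-67.5, -379.1, 95.0], [-63.9, -364.1, 110.0], [-60.4, -349.0, 125.0]]
w2 body [280, 460, 33, 20, 524] [293.2 470.2] [[-11.2, -379.6, 95.0], [-10.3, -364.6, 110.0], [-9.4, -349.5, 125.0]]
w2 body [391, 460, 44, 20, 700] [414.6 470.4] [[106.6, -379.7, 95.0], [102.1, -364.7, 110.0], [97.6, -349.6, 125.0]]
t2 cap [454, 241, 11, 10, 90] [459.3 245.4] [[20.4, -138.2, 95.0], [18.8, -133.9, 110.0], [17.1, -129.7, 125.0]]
t2 body [451, 223, 14, 19, 159] [457.  233.9] [[43.7, -133.2, 95.0], [41.7, -128.9, 110.0], [39.7, -124.7, 125.0]]
```

Cap centre is about unit (18, -133, 115), with the bottle leaning about 0.7 rad and yawed about 0.16 rad. I'll grip the cap near the fingertips, so the bottle can swing upright like a pendulum.

```bash
python3 - <<'E'
from h import *
go(U(18,-133,121),.14)
E
```

```text
t 5.3833 tool cm [ 0.45  0.93 13.77] spin 16.13 yaw 1.548 at unit [   8.7 -137.5  258.7]
```

Emit:
{"fn": "play_rows", "kwargs": {
  "moves": [
    [[0.2,0.5,0],1.4,55],
    [[0.4,0.9,0],2.8,55],
    [[0.4,0.9,0],4.2,55],
    [[0.4,0.9,0],5.6,55],
    [[0.4,0.9,0],7,55],
    [[0.4,0.9,0],8.4,55],
    [[0.4,0.9,1],9.8,55],
    [[0.4,0.9,2],11.2,55],
    [[0.4,0.9,3],12.6,55],
    [[0.4,0.9,4],14,55],
    [[0.4,0.9,5],15.4,55],
    [[0.4,0.9,6],16.1,55],
    [[0.4,0.9,7],16.1,55],
    [[0.4,0.9,7],16.1,55]
  ]
}}

```text
time: 6.55
ee_pos: [565.9, -242.0, 221.2]
ee_rot: [-0.001, 0.997, 0.073, -0.001]
ft_force: [0.2, -0.1, -0.9]
grip_width: 51.5
gripper_force: 0.0
```

```bash
python3 - <<'E'
from h import *
go(U(18,-133,121),.14)
for n in("scene","wrist"):
    c=calibration(n);f=grab_frame(n)[:,:,::-1];cv2.imwrite(f"pics/{n}3.png",f)
    if n=="scene": a=cv2.resize(f[240:380,340:500],None,fx=4,fy=4)
    print(n,proj(n,U(18,-133,115),c))
b=cv2.resize(f,(400,300));o=np.zeros((560,800,3),np.uint8)
o[:,:400]=a[:,120:520];o[:300,400:]=b;cv2.imwrite("pics/v3.png",o)
E
```

```text
t 6.55 tool cm [ 0.06 -0.01  6.62] spin 0.07 yaw 0.1457 at unit [  17.4 -133.2  187.2]
scene [406.69544052 304.11869849]
wrist [312.93344435 266.04995627]
```

View pics/v3.png

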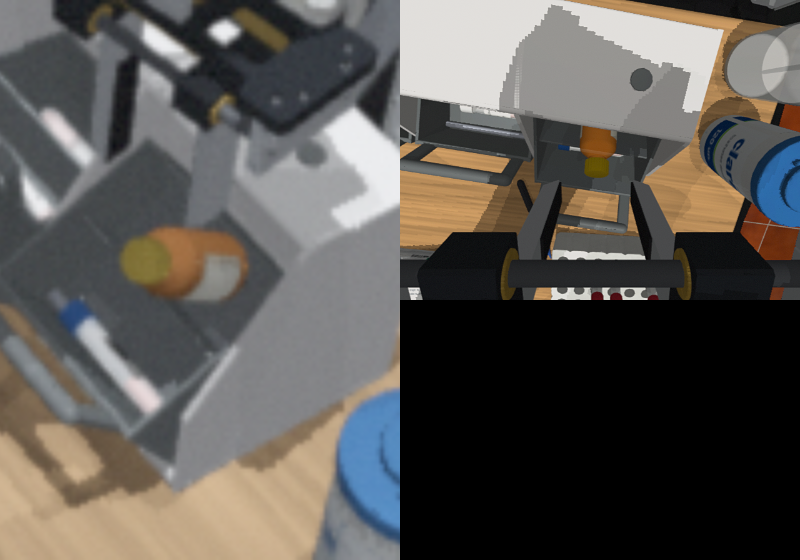

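The cap sits at scene (407,305) and wrist (315,266), against (407,304) and (313,266) predicted, so the position is confirmed. I'll descend and grip gently.

Emit:
{"fn": "play_rows", "kwargs": {
  "moves": [
    [[0,0,2.5],0,55],
    [[0,0,5],0,55],
    [[0,0,6.5],0,55],
    [[0,0,6.5],0,55],
    [[0,0,6.5],0,20],
    [[0,0,6.5],0,10],
    [[0,0,6.5],0,10],
    [[0,0,6.5],0,10],
    [[0,0,6.5],0,10],
    [[0,0,6.5],0,10],
    [[0,0,6.5],0,10]
  ],
  "force": 6
}}

```text
time: 7.57
ee_pos: [567.2, -242.6, 158.8]
ee_rot: [0.0, 0.997, 0.072, 0.0]
ft_force: [-1.2, -0.2, 6.2]
grip_width: 23.4
gripper_force: 5.9
```

Emit:
{"fn": "play_rows", "kwargs": {
  "moves": [
    [[-0.2,0,-0.5],0,10],
    [[-0.6,0,-1],0,10],
    [[-1.0,0,-1.5],0,10],
    [[-1.4,0,-2],0,10],
    [[-1.8,0,-2.5],0,10],
    [[-2.2,0,-3],0,10],
    [[-2.6,0,-3.5],0,10],
    [[-3.0,0,-4],0,10],
    [[-3.4,0,-4.5],0,10],
    [[-3.8,0,-5],0,10],
    [[-4.2,0,-5.7],0,10],
    [[-4.6,0,-6.5],0,10],
    [[-5,0,-7.5],0,10],
    [[-5,0,-8.5],0,10],
    [[-5,0,-9.5],0,10],
    [[-5,0,-9.5],0,10],
    [[-5,0,-9.5],0,10]
  ]
}}

```text
time: 8.98
ee_pos: [517.9, -249.5, 253.8]
ee_rot: [0.0, 0.997, 0.072, 0.0]
ft_force: [-0.4, -0.5, -1.1]
grip_width: 23.2
gripper_force: 6.0
```

```bash
python3 - <<'E'
from h import *
go(U(-40,-140,220))
s=get_state();print(s["ft_force"],s["grip_width"],s["gripper_force"])
p=s["ee_pos"];c=proj("scene",p-[0,0,30]).astype(int);print(c)
f=grab_frame("scene")[:,:,::-1];a=f[max(c[1]-75,0):c[1]+75,c[0]-65:c[0]+65]
a=cv2.resize(a,(400,int(400*a.shape[0]/130)))[:600]
b=cv2.resize(grab_frame("wrist")[:,:,::-1],(400,300));o=np.zeros((600,800,3),np.uint8)
o[:a.shape[0],:400]=a;o[:300,400:]=b;cv2.imwrite("pics/v4.png",o)
E
```

```text
t 8.9833 tool cm [-0.92 -0.33 -0.02] spin 0 yaw 0.1434 at unit [ -30.4 -141.8  219.8]
[-0.36044649 -0.49661206 -1.10597049] 23.180720887769628 5.989914759993553
[392 292]
```

View pics/v4.png

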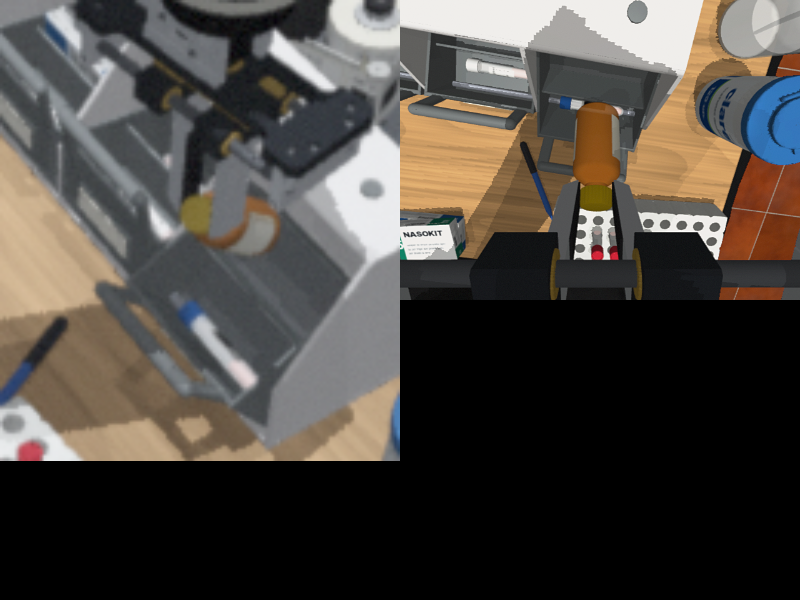

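The bottle is held by its cap and clear of the bin, but still leans about 0.9 rad: cap at (197,213), foot end at (265,235) in the left panel. I'll carry it over the tray and deal with the lean there.

Emit:
{"fn": "play_rows", "kwargs": {
  "moves": [
    [[-1.5,0,-1.5],0,10],
    [[-3.4,-0.5,-3],0,10],
    [[-4,-2,-3],0,10],
    [[-4,-4.5,-3],0,10],
    [[-4,-7.5,-3],0,10],
    [[-4,-11,-3],0,10],
    [[-4,-14.5,-3],0,10],
    [[-4,-18,-3],0,10],
    [[-4,-21.5,-3],0,10],
    [[-4,-25,-3],0,10],
    [[-4,-28.5,-3],0.2,10],
    [[-4,-32,-3],0.4,10],
    [[-4,-35.5,-3],0.6,10],
    [[-4,-39,-3],0.8,10],
    [[-4,-42.5,-3],1.0,10],
    [[-4,-46,-3],1.2,10],
    [[-3.8,-49,-3],1.2,10],
    [[-3.6,-51,-3],1.2,10],
    [[-3.4,-52.2,-3],1.2,10],
    [[-3.4,-52.2,-3],1.2,10]
  ],
  "force": 10
}}

```text
time: 10.75
ee_pos: [408.5, 264.7, 282.7]
ee_rot: [-0.0, 1.0, 0.021, -0.001]
ft_force: [-0.7, -0.1, -0.5]
grip_width: 23.0
gripper_force: 10.0
```

```bash
python3 - <<'E'
from h import *
go([410,262,150],.04)
s=get_state();print(s["ft_force"],s["grip_width"])
c=calibration("wrist")
f=grab_frame("wrist")[:,:,::-1];cv2.imwrite("pics/w5.png",f)
h=cv2.cvtColor(f,cv2.COLOR_BGR2HSV)
m=cv2.inRange(h,(8,150,60),(20,255,255));m[380:]=0
k,_,st,ce=cv2.connectedComponentsWithStats(m);i=1+np.argmax(st[1:,4]);print(st[i],ce[i])
# project bottle foot/axis for leans
a=yaw();t=np.array([np.cos(a),np.sin(a),0]);g=s["ee_pos"]+[0,0,-6]
for th in(0,.3,.6,.8,1.0):
    u=t*np.sin(th)+np.array([0,0,-np.cos(th)]);print(th,"foot",proj("wrist",g+77*u,c).round(),"sh",proj("wrist",g+22*u,c).round())
E
```

```text
t 10.75 tool cm [ 0.14  0.27 13.27] spin 0.02 yaw 0.0419 at unit [-151.5  369.8  248.7]
[-0.6719483  -0.06584133 -0.54047613] 22.996409941799275
[ 277  163   76  136 7972] [312.32827396 233.22779729]
0 foot [313. 261.] sh [313. 298.]
0.3 foot [313. 227.] sh [313. 286.]
0.6 foot [314. 195.] sh [313. 277.]
0.8 foot [314. 177.] sh [313. 272.]
1.0 foot [314. 160.] sh [313. 269.]
```

View pics/w5.png

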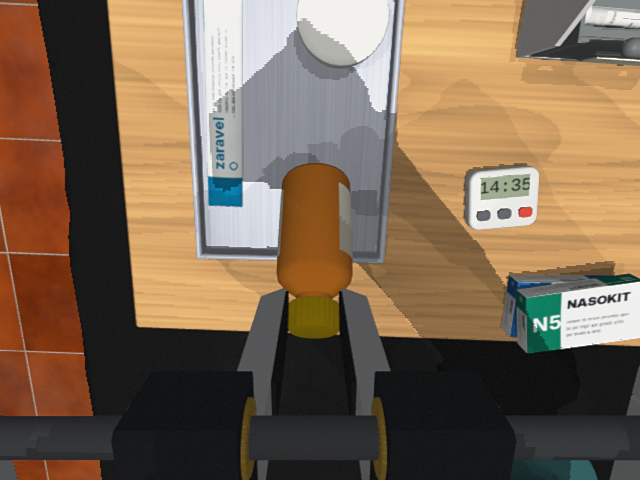

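The wrist view shows the bottle over the near half of the tray, leaning about 0.8 rad: cap at (315,315), foot end at (316,170). The pouch is to the left and the cup is far ahead. I'll lower it and loosen to 3 N so it can swing upright.

Emit:
{"fn": "play_rows", "kwargs": {
  "moves": [
    [[0,0.1,3],0,10],
    [[0,0.1,6],0,10],
    [[0,0.1,9],0,10],
    [[0,0.1,12],0,10],
    [[0,0.1,14],0,10],
    [[0,0.1,15.5],0,10],
    [[0,0.1,15.5],0,10],
    [[0,0.1,15.5],0,10]
  ]
}}

```text
time: 11.47
ee_pos: [409.2, 260.4, 128.1]
ee_rot: [0.0, 1.0, 0.019, -0.001]
ft_force: [-0.3, -0.6, -0.6]
grip_width: 23.2
gripper_force: 10.0
```

Emit:
{"fn": "play_rows", "kwargs": {
  "moves": [
    [[0,0,0],0,10],
    [[0,0,0],0,10],
    [[0,0,0],0,10],
    [[0,0,0],0,10]
  ],
  "force": 3
}}

```text
time: 11.8
ee_pos: [409.7, 261.3, 128.9]
ee_rot: [-0.0, 1.0, 0.019, 0.001]
ft_force: [0.9, 0.1, -0.7]
grip_width: 23.4
gripper_force: 3.0
```

```bash
cat >> h.py <<'E'
def lean():
    s=get_state();c=calibration("wrist");f=grab_frame("wrist")[:,:,::-1]
    h=cv2.cvtColor(f,cv2.COLOR_BGR2HSV);m=cv2.inRange(h,(8,150,60),(20,255,255));m[380:]=0
    k,_,st,ce=cv2.connectedComponentsWithStats(m);i=1+np.argmax(st[1:,4])
    print("t",s["time"],"pos",s["ee_pos"].round(1),"ft",s["ft_force"].round(1),"w",round(s["grip_width"],1),"body box",st[i],ce[i].round())
    a=yaw();t=np.array([np.cos(a),np.sin(a),0]);g=s["ee_pos"]+[0,0,-6]
    for th in(0,.2,.4,.6,.8,1.0):
        u=t*np.sin(th)-np.array([0,0,np.cos(th)]);v=t*np.cos(th)+np.array([0,0,np.sin(th)])
        print(th,"top row",min(proj("wrist",g+77*u+18.5*v,c)[1],proj("wrist",g+22*u+18.5*v,c)[1]).round())
    return f
E
python3 -c "
from h import *
lean()"
```

```text
t 11.8 pos [409.7 261.3 128.9] ft [ 0.9  0.1 -0.7] w 23.4 body box [ 278  207   72  100 4767] [312. 255.]
0 top row 233.0
0.2 top row 210.0
0.4 top row 189.0
0.6 top row 170.0
0.8 top row 154.0
1.0 top row 141.0
```

The bottle has swung down to about 0.2 rad. I'll let it settle, then lower it until the foot touches.

Emit:
{"fn": "play_rows", "kwargs": {
  "moves": [
    [[0,0,0],0,10],
    [[0,0,0],0,10],
    [[0,0,0],0,10],
    [[0,0,0],0,10],
    [[0,0,0],0,10],
    [[0,0,0],0,10]
  ]
}}

```text
time: 12.35
ee_pos: [409.3, 261.3, 128.3]
ee_rot: [-0.0, 1.0, 0.019, -0.0]
ft_force: [-0.3, 0.3, -0.3]
grip_width: 23.5
gripper_force: 3.0
```

```bash
python3 -c "
from h import *
cv2.imwrite('pics/w6.png',lean())"
```

```text
t 12.35 pos [409.3 261.3 128.3] ft [-0.3  0.3 -0.3] w 23.5 body box [ 278  207   72  100 4767] [312. 255.]
0 top row 232.0
0.2 top row 210.0
0.4 top row 189.0
0.6 top row 170.0
0.8 top row 154.0
1.0 top row 141.0
```

View pics/w6.png

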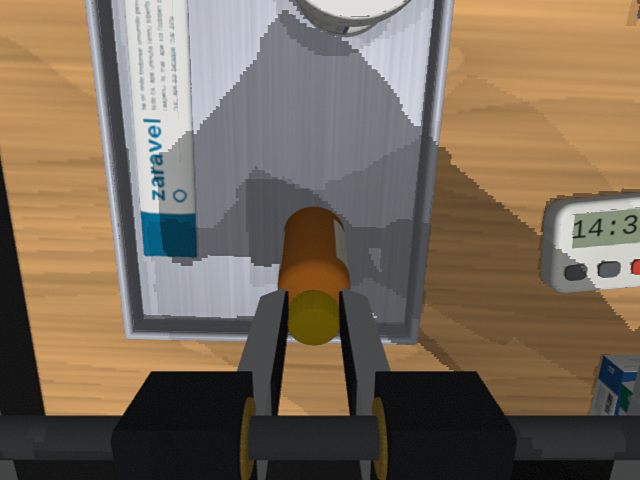

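Only about 0.2 rad of lean is left: cap at (314,315), foot edge at (315,207). The spot is clear of pouch and cup. I'll lower slowly so floor contact straightens it.

Emit:
{"fn": "play_rows", "kwargs": {
  "moves": [
    [[0.8,0,0],0,10],
    [[1.5,0,0.2],0,10],
    [[1.5,0,0.4],0,10],
    [[1.5,0,0.6],0,10],
    [[1.5,0,0.7],0,10],
    [[1.5,0,0.8],0,10],
    [[1.5,0,0.8],0,10]
  ]
}}

```text
time: 12.98
ee_pos: [424.1, 261.9, 120.1]
ee_rot: [0.0, 1.0, 0.019, -0.0]
ft_force: [0.4, 0.0, 1.7]
grip_width: 23.1
gripper_force: 3.1
```

```bash
python3 -c "
from h import *
lean()"
```

```text
t 12.9833 pos [424.1 261.9 120.1] ft [0.4 0.  1.7] w 23.1 body box [ 278  214   73   97 4604] [311. 261.]
0 top row 232.0
0.2 top row 210.0
0.4 top row 189.0
0.6 top row 170.0
0.8 top row 154.0
1.0 top row 141.0
```

Emit:
{"fn": "play_rows", "kwargs": {
  "moves": [
    [[0.2,0,0.05],0,10],
    [[0.4,0,0.1],0,10],
    [[0.6,0,0.15],0,10],
    [[0.8,0,0.2],0,10],
    [[1.0,0,0.25],0,10],
    [[1.2,0,0.3],0,10],
    [[1.2,0,0.35],0,10],
    [[1.2,0,0.35],0,10]
  ]
}}

```text
time: 13.7
ee_pos: [437.5, 262.8, 117.4]
ee_rot: [-0.001, 1.0, 0.019, 0.001]
ft_force: [2.7, -0.2, 10.6]
grip_width: 24.0
gripper_force: 5.7
```

```bash
python3 -c "
from h import *
cv2.imwrite('pics/w7.png',lean())"
```

```text
t 13.7 pos [437.5 262.8 117.4] ft [ 2.7 -0.2 10.6] w 24.0 body box [ 279  237   71   73 2746] [313. 273.]
0 top row 233.0
0.2 top row 210.0
0.4 top row 189.0
0.6 top row 170.0
0.8 top row 154.0
1.0 top row 141.0
```

It's now upright with about 10 N of pressure. I'll relieve that and open.

Emit:
{"fn": "play_rows", "kwargs": {
  "moves": [
    [[0,0,-0.1],0,10],
    [[0,0,-0.2],0,10],
    [[0,0,-0.2],0,10]
  ]
}}

```text
time: 14.0
ee_pos: [436.2, 262.2, 118.7]
ee_rot: [0.0, 1.0, 0.019, -0.0]
ft_force: [0.5, 0.0, -0.3]
grip_width: 23.9
gripper_force: 3.1
```

```bash
python3 -c "
from h import *
lean()"
```

```text
t 14.0 pos [436.2 262.2 118.7] ft [ 0.5  0.  -0.3] w 23.9 body box [ 279  235   71   75 2852] [313. 272.]
0 top row 232.0
0.2 top row 210.0
0.4 top row 189.0
0.6 top row 170.0
0.8 top row 154.0
1.0 top row 141.0
```

Emit:
{"fn": "play_rows", "kwargs": {
  "moves": [
    [[0,0,0],0,26],
    [[0,0,0],0,28],
    [[0,0,0],0,31],
    [[0,0,0],0,36],
    [[0,0,0],0,45],
    [[0,0,0],0,55],
    [[0,0,0],0,60],
    [[0,0,0],0,60],
    [[0,0,0],0,60],
    [[0,0,-1],0,60],
    [[0,0,-4],0,60],
    [[0,0,-8],0,60],
    [[0,0,-12],0,60],
    [[0,0,-16],0,60],
    [[0,0,-16],0,60],
    [[0,0,-16],0,60]
  ]
}}

```text
time: 15.38
ee_pos: [436.9, 262.8, 281.4]
ee_rot: [-0.001, 1.0, 0.019, 0.002]
ft_force: [-0.2, 0.1, -0.8]
grip_width: 56.3
gripper_force: 0.0
```

```bash
python3 - <<'E'
from h import *
s=get_state();c=calibration("wrist");f=grab_frame("wrist")[:,:,::-1]
b=cv2.resize(grab_frame("scene")[:,:,::-1][150:300,190:440],(400,240))
o=np.zeros((540,400,3),np.uint8);o[:300]=cv2.resize(f,(400,300));o[300:]=b;cv2.imwrite("pics/v8.png",o)
print(proj("wrist",np.array([436,262,121]),c),proj("wrist",np.array([436,262,37]),c))
# plan: back to the bin grip at tilt .638 from here
print(U(-61,-127.5,240));go(U(-61,-127.5,240),1.548)
E
```

```text
[314.55727933 231.51489036] [314.43913136 209.97504186]
[ 487.58336 -234.56385  274.     ]
t 15.4833 tool cm [ 3.24 49.82  0.46] spin -17.3 yaw 0.0385 at unit [-124.   367.8  244.6]
```

View pics/v8.png

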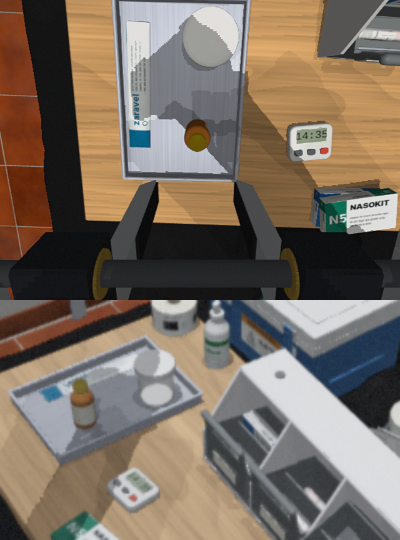

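The bottle stands upright and released in the tray: cap at (197,141) in the wrist view, and upright in the scene view. Now back to the tipped bin's bar.

Emit:
{"fn": "play_rows", "kwargs": {
  "moves": [
    [[0.3,2,0],0,50],
    [[0.5,5,0],-1,50],
    [[0.8,9,0],-2.2,50],
    [[1,13,0],-3.6,50],
    [[1.2,17,0],-5,50],
    [[1.5,21,0],-6.4,50],
    [[1.7,25,0],-7.8,50],
    [[2,29,0],-9.2,50],
    [[2.2,33,0],-10.6,50],
    [[2.5,37,0],-12,50],
    [[2.7,41,0],-13.4,50],
    [[3,45,0],-14.8,50],
    [[3.2,48,0],-16.2,50],
    [[3.2,49.8,0],-17.3,50],
    [[3.2,49.8,0],-17.3,50],
    [[3.2,49.8,0],-17.3,50]
  ]
}}

```text
time: 16.82
ee_pos: [486.0, -240.1, 276.7]
ee_rot: [-0.001, 0.715, 0.699, -0.001]
ft_force: [-0.5, -1.3, -0.6]
grip_width: 47.1
gripper_force: 0.0
```

```bash
python3 - <<'E'
from h import *
c=calibration("wrist");go(U(-61,-127.5,89),1.548)
f=grab_frame("wrist")[:,:,::-1]
for th in(.55,.6,.65,.7):
    a=th+.2075;p=[12-97.1*np.sin(a),-128,22+97.1*np.cos(a)];print(th,np.round(p),np.round(proj("wrist",U(*p),c)))
cv2.imwrite("pics/w9.png",f[100:400,100:500])
E
```

```text
t 16.8167 tool cm [ 0.56  0.15 15.37] spin 0.01 yaw 1.5492 at unit [ -62.4 -133.1  242.7]
0.55 [ -55. -128.   93.] [324. 227.]
0.6 [ -58. -128.   89.] [319. 225.]
0.65 [ -61. -128.   86.] [315. 224.]
0.7 [ -65. -128.   82.] [311. 223.]
```

View pics/w9.png

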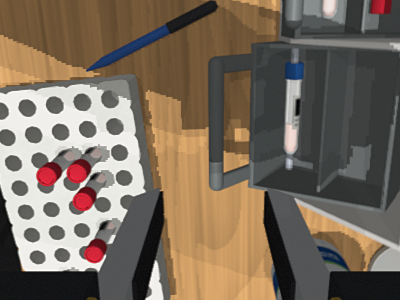

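The bar is at (317,223), matching a tilt of about 0.63. I'll descend and pinch it.

Emit:
{"fn": "play_rows", "kwargs": {
  "moves": [
    [[0.2,0.1,3.5],0,40],
    [[0.5,0.1,7],0,40],
    [[0.5,0.1,10.5],0,40],
    [[0.5,0.1,13.5],0,40],
    [[0.5,0.1,15.2],0,40],
    [[0.5,0.1,15.2],0,40],
    [[0.5,0.1,15.2],0,5],
    [[0.5,0.1,15.2],0,5],
    [[0.5,0.1,15.2],0,5],
    [[0.5,0.1,15.2],0,5],
    [[0.5,0.1,15.2],0,5]
  ],
  "force": 15
}}

```text
time: 17.78
ee_pos: [487.7, -229.3, 127.5]
ee_rot: [-0.0, 0.715, 0.699, -0.001]
ft_force: [-8.7, 2.1, 9.6]
grip_width: 11.5
gripper_force: 15.0
```

Emit:
{"fn": "play_rows", "kwargs": {
  "moves": [
    [[0,0.24,-0.25],0,5],
    [[0,0.6,-0.58],0,5],
    [[0,0.95,-0.9],0,5],
    [[0,1.3,-1.15],0,5],
    [[0,1.65,-1.4],0,5],
    [[0,2.05,-1.68],0,5],
    [[0,2.45,-1.92],0,5],
    [[0,2.85,-2.13],0,5],
    [[0,3.25,-2.32],0,5],
    [[0,3.65,-2.5],0,5],
    [[0,4.05,-2.65],0,5],
    [[0,4.45,-2.78],0,5],
    [[0,4.85,-2.9],0,5],
    [[0,5.2,-2.98],0,5],
    [[0,5.5,-3.03],0,5],
    [[0,5.8,-3.05],0,5],
    [[0,5.8,-3.05],0,5],
    [[0,5.8,-3.05],0,5]
  ]
}}

```text
time: 19.28
ee_pos: [542.6, -230.9, 156.9]
ee_rot: [-0.003, 0.716, 0.699, -0.003]
ft_force: [-30.0, 1.7, 15.8]
grip_width: 18.4
gripper_force: 15.0
```

```bash
python3 -c "
from h import *
s=get_state();p=inU(s['ee_pos']);print(p,s['ft_force'],s['grip_width'])"
```

```text
[  -6.05495734 -122.58132263  122.9248859 ] [-29.97905028   1.66978771  15.80190435] 18.392386961648775
```

The bin is against its shut stop, with 30 N of resistance. I'll open, rise and check.

Emit:
{"fn": "play_rows", "kwargs": {
  "moves": [
    [[0,-0.3,0],0,20],
    [[0,-0.4,0],0,30],
    [[0,-0.4,0],0,45],
    [[0,-0.4,0],0,45],
    [[0,-0.4,0],0,45],
    [[0,-0.4,0],0,45],
    [[0,-0.4,-2],0,45],
    [[0,-0.4,-6],0,45],
    [[0,-0.4,-10],0,45],
    [[0,-0.4,-12],0,45],
    [[0,-0.4,-12],0,45],
    [[0,-0.4,-12],0,45]
  ]
}}

```text
time: 20.28
ee_pos: [543.1, -230.4, 278.2]
ee_rot: [0.001, 0.715, 0.699, 0.0]
ft_force: [-0.1, -0.1, -0.8]
grip_width: 42.3
gripper_force: 0.0
```

```bash
python3 - <<'E'
from h import *
c=calibration("wrist");go(U(-8,-128,120))
f=grab_frame("wrist")[:,:,::-1]
for th in(0,.06,.12,.18):
    a=th+.2075;p=[12-97.1*np.sin(a),-128,22+97.1*np.cos(a)];print(th,np.round(proj("wrist",U(*p),c)),np.round(proj("top",U(*p)),1))
o=np.zeros((600,480,3),np.uint8);o[:360]=cv2.resize(f,(480,360));o[360:]=cv2.resize(grab_frame("top")[:,:,::-1][160:360,150:550],(480,240));cv2.imwrite("pics/v10.png",o)
E
```

```text
t 20.2833 tool cm [-0.59 -0.24 12.42] spin 0 yaw 1.5483 at unit [  -5.6 -122.1  244.2]
0 [310. 249.] [457.  258.5]
0.06 [302. 248.] [456.8 261.4]
0.12 [294. 248.] [456.5 264.3]
0.18 [287. 247.] [456.1 267.1]
```

View pics/v10.png

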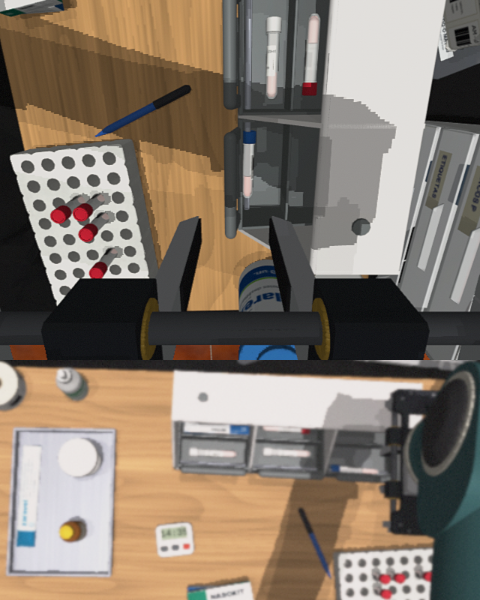

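The right bar is at about (309,243), in line with the shut middle bar and matching (310,249) predicted for shut. The bottle stands in the tray, and the pouch, cup, timer and pen look unmoved. Handing in.

```bash
python3 -c "
from bench import *
print(ticket.sign_off())"
```

```text
the job is handed in; nothing more can be done
None
```

The bottle is standing upright on the near half of the tray, the right bin is shut again, the other bins and loose items looked undisturbed in the last views, and the job is handed in after about 20 s of the 70 s allowed; the sign-off returned no verdict.

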